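# Set the paper guide against its marked stop

## Robot

A 6-joint arm with a two-finger parallel gripper is mounted at the origin on the work surface; the furniture and walls round the work are solid. World frame = base frame: x ahead of the robot, y to its left, z up, the work surface at z = 0. Lengths are in m, angles in rad, forces in N, time in s.
With the tool pointing down it reaches from about 0.35 to 0.975 m from the base axis. Payload 4.9 kg.
Tool frame: the origin (TCP) lies at the very end of the fingers, on their centre line; the grasp point (between the pads) lies 19 mm behind it (ctrl.grasp_offset is the distance from the TCP to the grasp point, in m); z points along the fingers, y is the line along which they close (so a half turn about z gives the same grasp; the last joint's range is limited). The gripper opens to 85 mm and grips with 20 to 120 N. Pads are 22 mm wide; open, the fingers measure 114 mm over their backs; the gripper's body (76 mm by 85 mm) begins 54 mm behind the grasp point. The pads swing forward as they close: fully open they stand 13 mm farther back than shut.
Start: joints at [1.197, 0.053, 1.613, -0, 1.476, -0.119], TCP at [0.158, 0.605, 0.231] pointing down, gripper open.
Joint ranges: [-3.01, 3.01], [-1.01, 2.22], [0.06, 2.58], [-1.02, 4.17], [0.09, 2.62], [-3.14, 3.14]. Speed limits (rad/s): [2.57, 2.57, 3.14, 3.14, 3.14, 3.14].

## Interface

Orientations are given as a rotation vector (axis times angle).
In Python, from station import ctrl, optics gives the robot as it stands.
- The arm moves only by the shell command python3 -m handwheel 'ROWS' [OPENING] [FORCE]. ROWS is JSON, a list of rows, each an object of numbers: "tx", "ty", "tz": the shift along the tool's x, y, z in mm; "roll": the turn about the tool's z in rad. A call has 1 to 12 rows; each row shifts and turns the commanded pose from where the row before left it, along the tool's axes as they then stand; what a row does not reach is not made up. A row lasts 1/12 s, in which the tool goes at most 41.7 mm and 7.16 degrees, less where a joint would pass 70% of its speed; a pose out of reach is approached as far as the arm can. A call with a gripper value outside its range is refused whole. OPENING is the finger opening in mm, from 0 to 85.4, set as the call begins (- or left out, the last holds). The fingers move at their own pace and stop on an object; FORCE is the grip in N (left out, the last holds). Time passes only in rows, so rows that do not move let the fingers close. It gives the time, the measured TCP pose, the force, the opening and the grip force at its end, in the units of the state.
- ctrl.get_obs(): the state, without advancing time (a new reading comes with each control period).
- optics.get_image(name): name is "scene" or "top"; returns (picture, depth): 400x640x3 uint8, red, green, blue; 400x640 float32, m along the optical axis (not along the pixel's ray), 0 where there is no reading.
- optics.camera_params(name): a dict with "mtx" (3x3 intrinsics, pixels), "k1" (the pictures are not rectified: a ray, as slopes to the right and down, at radius r is drawn at 1 + k1 r^2 times it, then the intrinsics apply), "extrinsics" (4x4, takes a point from camera to world coordinates). Camera axes: x right, y down, z forward; pixel columns grow to the right and rows downward; lengths in m; the calibration is good to about 2 mm. A picture is of the moment at which its call begins. camera_params takes no time and is no camera call.
- ctrl.finish_job(): hands the job in; it is judged then, once.
The state is a dict: "t": time; "q": joint angles; "dq": joint speeds; "effort": joint torques, N m; "tool_pos": TCP position; "tool_rot": TCP orientation; "contact_force": force on the tool from outside, world axes, zero at the start; "wrist_torque": the same for the moment, N m; "opening": finger opening in m; "grip_force": force on a finger pad.
Only numpy, scipy, OpenCV 4.12 (cv2) and the standard library are available. Lean on these libraries where they do the work, as an engineer would, in place of code of your own. Each camera call takes 0.05 s, during which the arm holds its last target. There are 200 camera calls.

## Task

On the printing registration board, press down the pad in the middle of the sliding paper guide to free its hold, keep it pressed and push the guide gently along its rail until it touches the marked stop (the one with the round knob on top). Then let the pad come up again so that the guide stays held against that stop. Use only the fingertips: do not drag the guide along while its hold is on, grip and lift nothing, and leave the lino block, eraser, sharpener, paint tube and ink jars where they are.

Things in the scene. Friction and masses are not known exactly. Their poses are not given: they have to be found in the camera images.
- reg_board: Fixed plywood board on the table, 170 (x) x 380 (y) x 12 mm; origin at the centre of its underside, z up. A slotted aluminium rail 40 mm wide runs along the board's own y at board x = +55 mm, its top 28 mm above the table; guide and both stops sit on it.
- paper_guide (a joint): The guide's place along the rail, m: board y of its middle, growing to the board's +y. 70 mm long (along the rail), 56 wide; a 10 mm cheek across each end, tops 51 mm above the table, 50 mm clear between them; a thin steel tongue reaches 32 mm from its front. It cannot leave the rail. Hold on: 10 to 16 N to drag it; pad pressed: slides with 1 to 2 N and stays where left.
- hold_pad (a joint): How far the pad in the guide's middle is pressed down, in m: about 0 when up (hold on), at most 0.007. A spring pushes it up with 9 N at rest and 11 N at the bottom; the hold is fully off from 0.001 to 0.007. It springs up by itself when let go.
- pad_top (a point): Centre of the top of the black ribbed press pad (46 mm across the rail, 48 mm along it), which lies between the guide's two cheeks, and is the middle of the guide. Unpressed the top is 43 mm above the table, 8 mm below the tops of the cheeks. The point goes down with the pad; its axes are the board's.
- marked_stop: The marked stop: fixed aluminium block on the rail, 24 mm along it, 56 wide, top 49 mm above the table, with a round knob 22 mm across on top (to 71 mm). Origin on the rail's centre line in mid-block, 12 mm above the table. It may be at either end of the rail. The guide touches it when pad_top is 47 mm (measured level) from this origin.
- plain_stop: The other stop, at the other end of the rail: the same block with a plain flat top and no knob. Not to be used.
- lino_block: Loose brown carved lino block 90 x 120 x 23 mm lying on the board in front of the rail; origin at the centre of its underside. Leave it.
- eraser: Loose eraser 23 x 56 x 13 mm lying on the board; origin at the centre of its underside. Leave it.
- sharpener: Loose small sharpener 16 x 26 x 13 mm lying on the board; origin at the centre of its underside. Leave it.
- ink_jar_1: Loose ink jar 52 mm across, 62 mm tall, standing on the table just to the right of the board; origin at the centre of its underside. Leave it.
- paint_tube_4: Loose paint tube 33 x 120 x 31 mm lying on the table well to the right of the board; origin at the centre of its underside. Leave it.

How it is judged:
On the way, in this order (a step that is already met when the one before it is completed fails the run):
1. the pad is pressed while the guide is still away from the marked stop (value of joint hold_pad above 0.0015 m and horizontal distance between pad_top and marked_stop above 0.085 m), for 0.1 s.
2. with the pad still pressed, the guide is on its way, close before the marked stop (value of joint hold_pad above 0.0015 m and horizontal distance between pad_top and marked_stop below 0.08 m), for 0.02 s.
3. with the pad still pressed, the guide is against the marked stop (value of joint hold_pad above 0.0015 m and horizontal distance between pad_top and marked_stop below 0.0495 m), for 0.1 s.
At the end, for the whole second after the job is handed in: The guide stands within 2.5 mm of touching the marked stop (pad_top less than 49.5 mm, measured level, from the stop's origin), at rest, with its pad up again (pressed less than 1 mm) (horizontal distance between pad_top and marked_stop below 0.0495 m and value of joint hold_pad below 0.001 m and velocity of joint paper_guide between -0.005 and 0.005 m/s).
It fails at once if the guide was dragged along with its pad up and its hold on (faster than 30 mm/s, more than 5 mm from its start and from the stop) (value of joint hold_pad below 0.0003 m and distance of pad_top from where it was at the start of the episode above 0.005 m and horizontal distance between pad_top and marked_stop above 0.052 m and (velocity of joint paper_guide above 0.03 m/s or velocity of joint paper_guide below -0.03 m/s)).
It fails at once if the fingers pressed or pushed on the board, guide or pad with more than 50 N (contact force between the fingers and reg_board above 50 N).
It fails at once if the fingers bore on a stop with more than 50 N (contact force between the fingers and marked_stop above 50 N or contact force between the fingers and plain_stop above 50 N).
It fails at once if a bystander (lino block, eraser, sharpener, paint tube or loose ink jar) was shifted or lifted by more than 15 mm (distance of any of lino_block, eraser, sharpener, ink_jar_1, paint_tube_4 from where it was at the start of the episode above 0.015 m).
It also fails if it takes over 35 s, if anything falls off the work surface, if the arm or the gripper's body presses on something with over 40 N, if the wrist force passes 120 N, or if a joint passes its speed limit or range.

## Working session

There is one attempt and no reset: what is moved stays moved. The work goes in short steps, Python scripts to look and compute and a shell command to move; the robot and the scene stay as the last step left them, time stands still between calls to the robot, and variables do not carry over. Pictures are saved under pics/ and viewed, at most 10 in all, crops included, and the job is handed in when it is done.

```bash
mkdir -p pics; python3 - <<'E'
from station import ctrl, optics
import cv2,numpy as np
for n in("top","scene"):
    im,d=optics.get_image(n); cv2.imwrite(f"pics/{n}0.png",im[:,:,::-1]); np.save(f"pics/{n}0.npy",d)
    p=optics.camera_params(n);print(n,p)
o=ctrl.get_obs();print(o)
E
```

```text
top {'mtx': array([[520.59869572,   0.        , 315.32313818],
       [  0.        , 520.59869572, 192.12494166],
       [  0.        ,   0.        ,   1.        ]]), 'k1': -0.039411869333714884, 'extrinsics': array([[-0.00771585, -0.99733952,  0.07248694,  0.36042372],
       [-0.9999146 ,  0.00845974,  0.00996112,  0.08138482],
       [-0.01054784, -0.07240389, -0.99731962,  1.38873555],
       [ 0.        ,  0.        ,  0.        ,  1.        ]])}
scene {'mtx': array([[477.67462699,   0.        , 325.81421938],
       [  0.        , 477.67462699, 199.18588113],
       [  0.        ,   0.        ,   1.        ]]), 'k1': -0.002190925554693546, 'extrinsics': array([[-0.56964662, -0.3725736 ,  0.73259241, -0.39057162],
       [-0.82158005,  0.23366475, -0.52000673,  0.68258867],
       [ 0.02255976, -0.89810339, -0.43920537,  0.56581072],
       [ 0.        ,  0.        ,  0.        ,  1.        ]])}
{'t': 0.1, 'q': array([ 1.19698330e+00,  5.32716702e-02,  1.61418419e+00, -1.29667252e-05,
        1.47603157e+00, -1.18989329e-01]), 'dq': array([-9.52086302e-04,  1.03683764e-03, -4.14103866e-03,  7.26956625e-04,
       -3.03253365e-03,  7.73180109e-05]), 'effort': array([ 6.69807159e-04, -3.94896019e+01, -3.71366072e+01, -5.81998484e-05,
        3.84760962e-03, -7.00676040e-06]), 'tool_pos': array([0.15732853, 0.6042704 , 0.23018143]), 'tool_rot': array([-3.99134773e-01, -3.11568009e+00,  2.89095849e-03]), 'contact_force': array([-1.02137746,  0.91698298,  0.30450175]), 'wrist_torque': array([-0.02253928, -0.0362412 , -0.00634589]), 'grip_force': 0.0, 'opening': 0.08506899910526554}
```

View pics/top0.png

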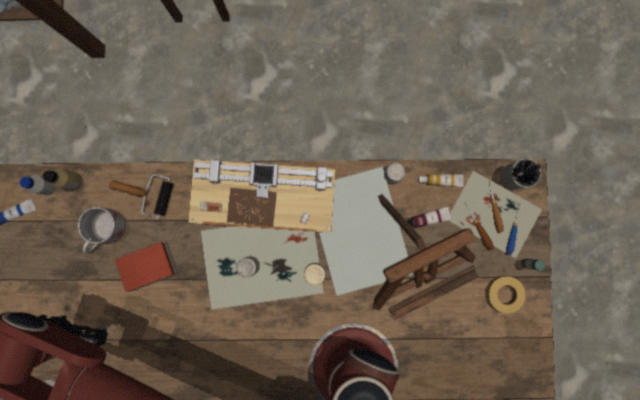

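View pics/scene0.png

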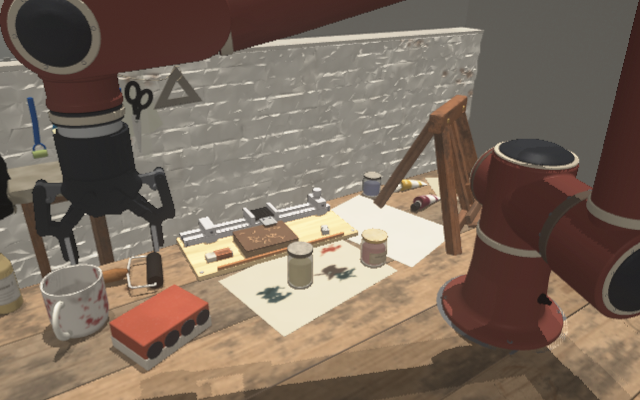

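The top view shows the board at about (190-335, 160-232). The black pad is at about (264,175), with stops near (213,172) and (327,175). In the scene view the knob seems to be on the right-hand stop, near (318,197). I'll enlarge both to check.

```bash
cat > h.py <<'E'
import numpy as np,cv2
from station import optics
def pix2w(n,uv,z=None,d=None):
    p=optics.camera_params(n);K=p["mtx"];E=p["extrinsics"]
    uv=np.array(uv,float).reshape(-1,1,2)
    r=cv2.undistortPoints(uv,K,np.array([p["k1"],0,0,0])).reshape(-1,2)
    r=np.c_[r,np.ones(len(r))]
    if d is not None: return (r*np.array(d).reshape(-1,1))@E[:3,:3].T+E[:3,3]
    w=r@E[:3,:3].T; return E[:3,3]+w*((np.array(z)-E[2,3])/w[:,2])[:,None]
E
python3 - <<'E'
import cv2,numpy as np
a=cv2.imread("pics/top0.png")[150:240,180:345];b=cv2.imread("pics/scene0.png")[165:275,170:370]
a=cv2.resize(a,None,fx=4.8,fy=4.8,interpolation=cv2.INTER_CUBIC);cv2.imwrite("pics/ctop.png",a)
b=cv2.resize(b,None,fx=4,fy=4,interpolation=cv2.INTER_CUBIC);cv2.imwrite("pics/cscene.png",b)
# height map from top depth
from h import *
d=np.load("pics/top0.npy");v,u=np.mgrid[0:400,0:640]
P=pix2w("top",np.c_[u.ravel(),v.ravel()],d=d.ravel()).reshape(400,640,3);np.save("pics/P.npy",P)
for r in range(160,192,2): print(r,(P[r,190:338:4,2]*1000).astype(int))
E
```

```text
160 [-747   12   10   11 -728 -739   46 -739 -732 -737 -735 -746 -746 -741
 -742 -741 -746 -734 -745 -739 -744 -735 -746 -734 -739 -727 -742 -735
 -748 -741 -751 -723 -747 -732 -734 -738 -732]
162 [-6 20 14 13  6 50 50 43 13 16 14  0 -1  1  0  2  3  0  1  0  0  0  0  2
  2  2  2  2  1  0  1  6 -5  0  5  8  0]
164 [ 0 30 34 26 23 47 52 49 11 15 12 14 15  9 17 15 53 37 30  0  0  0  0  6
  9  0  0  2 -1 -4  2  1 -5  1  3  2  6]
166 [  -1   31   29   34   30   49   52   49   27   30   22   26   32   24
   24   13   48   41   44   47   43   48   13   15   10   10    0    0
    1    0   -5   -3    2   -1 1388    2    0]
168 [   1   15   16   12   25   44   53   47   30   22   25   26   28   32
   30   29   50   47   45   45   46   49   12   16   16   16   15   10
 1388   14   11   17   51   48   54    3   -1]
170 [-1 13  9 11  9 54 49 45  9 14  6 27 31 33 24 53 45 41 46 49 42 51 28 29
 27 29 27 31 28 21 15 14 48 48 43 16 14]
172 [   0   12   16    6    9   49   48   48   11 1388   17    8   16   12
   12   47   41   44   48   41   42   48   29   32   32   30   27   29
   26   32   29   23 
[... 462 characters left out ...]
 17 11 15  9 41 50 43 11 17 31 30 25 25 31 52 39 44 39 50 45 52 25 34
 32 32 30 28 16 19  4 12 54 72  7 27 11]
182 [-3 10  8 11 17 15 44 26 10 17 13 12  8 12 12 53 47 46 40 39 42 52 33 34
 29 29 29 29 26 32 29 29 51 50 30 27 10]
184 [ 0 11 15 13 16 10 16 11 12 14 11 18 12  9 12 15 36 44 36 30 32 47 16 19
 24 26 23 31 31 32 29 33 49 50 30 27 15]
186 [-1 14 17 10 13  9 13 12 15 13 14 13 12 13  9 17 10 44 41 49 25 28 17 12
 11 16 18 13 15 16 10 21 48 52 32 26 13]
188 [ 0  9 14 13 13 10  9 16 11 11 36 36  7 11 11  8 11 39 40 38  8 12 14 10
 16  9 12 16 13 13 15 12 48 45 11 10 -2]
190 [ 0  9 17 11 15 16  9 13 11 16 40 36 35 37 38 36 37 37 35 46 12 12 16 15
 17 15 15 10 12 14 13 12 13 11 15 14  0]
```

View pics/ctop.png

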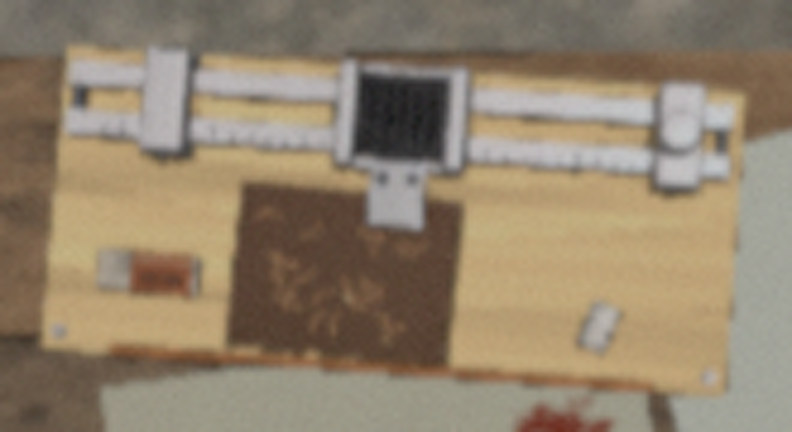

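View pics/cscene.png

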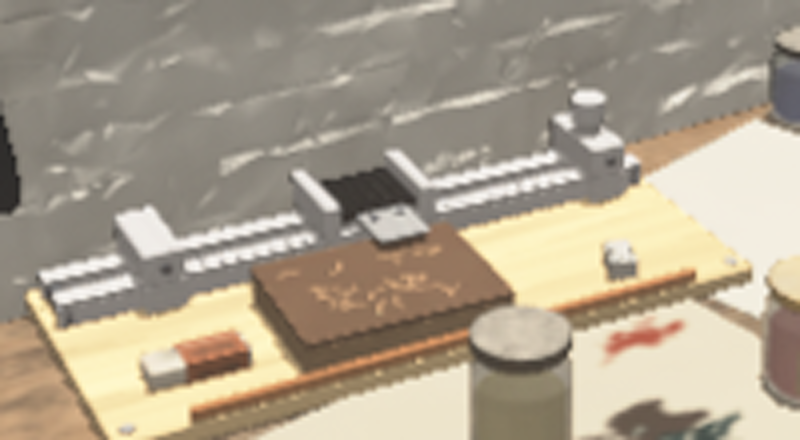

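The marked (knobbed) stop is at the board's right, which is world -y: crop (680,135), with the knob at (680,130). The plain stop is at crop (165,100) and the pad centre at crop (400,118). Next I'll compute positions.

```bash
python3 - <<'E'
from h import *
from station import ctrl
from scipy.spatial.transform import Rotation as R
c=lambda q:(np.array(q,float)+.5)/4.8-.5+[180,150]
W=lambda q,z:pix2w("top",c(q),z=[z]*len(q))
B=W([(68,45),(745,95),(725,392),(42,348)],.012);print("board",B.round(4))
y=(B[0]-B[1])+(B[3]-B[2]);y/=np.linalg.norm(y);x=np.array([y[1],-y[0],0]);print("yaw",np.arctan2(y[1],y[0])-np.pi/2, "sizes",(B[0]-B[3])@x,(B[0]-B[1])@y)
bc=B.mean(0); print("rail from board",bc+.055*x)
S=W([(661,83),(706,83),(697,188),(653,186)],.049).mean(0);L=W([(147,47),(190,47),(185,153),(139,151)],.049).mean(0)
G=W([(357,75),(449,80),(443,163),(352,157)],.043).mean(0);G2=W([(341,60),(468,70),(461,170),(335,165)],.051).mean(0)
for n,p in(("S",S),("L",L),("G",G),("G2",G2)):print(n,p.round(4),"board xy",(p-bc)@x,(p-bc)@y)
r=S-L;print("yaw from stops",np.arctan2(-r[1],-r[0])-np.pi/2)
d=np.load("pics/scene0.npy");
for uv in((250,150),(120,180)):print("wall",pix2w("scene",[uv],d=[d[uv[1],uv[0]]]))
o=ctrl.get_obs();print(R.from_rotvec(o["tool_rot"]).as_matrix().round(3))
E
```

```text
board [[0.5522 0.4198 0.012 ]
 [0.5206 0.0428 0.012 ]
 [0.3566 0.0555 0.012 ]
 [0.3836 0.4327 0.012 ]]
yaw -0.07738917237168863 sizes 0.16912191943781016 0.37830282868086035
rail from board [0.50810337 0.23347894 0.012     ]
S [0.495  0.0795 0.049 ] board xy 0.05387012440268526 -0.15452697005668048
L [0.5168 0.3575 0.049 ] board xy 0.054116104164309564 0.12428745900531044
G [0.5058 0.2307 0.043 ] board xy 0.0529318555801597 -0.002977514791757041
G2 [0.5063 0.2293 0.051 ] board xy 0.05354173062125561 -0.004351051565426855
yaw from stops -0.0782714068336332
wall [[ 1.4371576  -0.19514605 -0.17748315]]
wall [[0.14353672 0.58833173 0.34377744]]
[[-0.968  0.252 -0.001]
 [ 0.252  0.968 -0.002]
 [ 0.    -0.002 -1.   ]]
```

```bash
python3 -m handwheel '[{"roll":-0.089},{"roll":-0.088},{"tx":-20,"ty":-19},{"tx":-20,"ty":-19},{"tx":-20,"ty":-19},{"tx":-20,"ty":-19},{"tx":-20,"ty":-19},{"tx":-20,"ty":-19},{"tx":-20,"ty":-19},{"tx":-20,"ty":-19},{"tx":-20,"ty":-19},{"tx":-20,"ty":-19}]' 0 && python3 -m handwheel '[{"tx":-20,"ty":-18},{"tx":-20,"ty":-18},{"tx":-20,"ty":-18},{"tx":-20,"ty":-18},{"tx":-20,"ty":-18},{"tx":-20,"ty":-18},{"tx":-20,"ty":-18},{"tx":-20,"ty":-18},{},{},{}]'; cat > st.py <<'E'
from station import ctrl
import numpy as np,sys
from scipy.spatial.transform import Rotation as R
o=ctrl.get_obs();M=R.from_rotvec(o["tool_rot"]).as_matrix()
print(o["t"],o["tool_pos"].round(4),"F",o["contact_force"].round(1),"open",o["opening"].round(4));print(M.round(3).tolist())
if len(sys.argv)>3:print("tool shift mm",1000*M.T@(np.array(sys.argv[1:4],float)-o["tool_pos"]))
E
python3 st.py 0.506 0.230 0.075
```

```text
$[0]: bad value
Traceback (most recent call last):
  File "st.py", line 5, in <module>
    print(o["t"],o["tool_pos"].round(4),"F",o["contact_force"].round(1),"open",o["opening"].round(4));print(M.round(3).tolist())
                                                                               ^^^^^^^^^^^^^^^^^^
AttributeError: 'float' object has no attribute 'round'
```

```bash
sed -i 's/o\["opening"\].round(4)/o["opening"]/' st.py; python3 -m handwheel '[{"tx":0,"ty":0,"tz":0,"roll":-0.089},{"tx":0,"ty":0,"tz":0,"roll":-0.088}]' 0; python3 st.py 0.506 0.230 0.075
```

```text
t: 0.27
tool_pos: [0.1574, 0.6044, 0.2305]
tool_rot: [-0.116, -3.139, 0.002]
contact_force: [-0.4, -0.3, 1.0]
opening: 0.0638
grip_force: 0.0
0.2667 [0.1574 0.6044 0.2305] F [-0.4 -0.3  1. ] open 0.06383899258488994
[[-0.997, 0.074, -0.001], [0.074, 0.997, -0.001], [0.0, -0.001, -1.0]]
tool shift mm [-375.28261498 -347.56947899  155.76564523]
```

```bash
python3 -m handwheel '[{"tx":-20,"ty":-19,"tz":0,"roll":0},{"tx":-20,"ty":-19,"tz":0,"roll":0},{"tx":-20,"ty":-19,"tz":0,"roll":0},{"tx":-20,"ty":-19,"tz":0,"roll":0},{"tx":-20,"ty":-19,"tz":0,"roll":0},{"tx":-20,"ty":-19,"tz":0,"roll":0},{"tx":-20,"ty":-19,"tz":0,"roll":0},{"tx":-20,"ty":-19,"tz":0,"roll":0},{"tx":-20,"ty":-19,"tz":0,"roll":0},{"tx":-20,"ty":-19,"tz":0,"roll":0}]' && python3 -m handwheel '[{"tx":-20,"ty":-18,"tz":0,"roll":0},{"tx":-20,"ty":-18,"tz":0,"roll":0},{"tx":-20,"ty":-18,"tz":0,"roll":0},{"tx":-20,"ty":-18,"tz":0,"roll":0},{"tx":-20,"ty":-18,"tz":0,"roll":0},{"tx":-20,"ty":-18,"tz":0,"roll":0},{"tx":-20,"ty":-18,"tz":0,"roll":0},{"tx":-20,"ty":-18,"tz":0,"roll":0},{"tx":0,"ty":0,"tz":0,"roll":0},{"tx":0,"ty":0,"tz":0,"roll":0},{"tx":0,"ty":0,"tz":0,"roll":0}]';python3 st.py 0.506 0.230 0.065
```

```text
t: 1.1
tool_pos: [0.3426, 0.3985, 0.2308]
tool_rot: [-0.122, -3.139, 0.001]
contact_force: [1.3, 0.4, -0.1]
opening: -0.0002
grip_force: 0.0
t: 2.02
tool_pos: [0.49, 0.244, 0.2308]
tool_rot: [-0.122, -3.138, -0.0]
contact_force: [0.2, -0.1, 0.2]
opening: -0.0
grip_force: 0.0
2.0167 [0.49   0.244  0.2308] F [ 0.2 -0.1  0.2] open -3.3884104290298134e-05
[[-0.997, 0.078, -0.001], [0.078, 0.997, 0.0], [0.001, 0.0, -1.0]]
tool shift mm [-17.2312821  -12.70332921 165.77556352]
```

```bash
python3 -m handwheel '[{"tx":-9,"ty":-6,"tz":20,"roll":0},{"tx":-8,"ty":-6,"tz":20,"roll":0},{"tx":0,"ty":0,"tz":20,"roll":0},{"tx":0,"ty":0,"tz":20,"roll":0},{"tx":0,"ty":0,"tz":20,"roll":0},{"tx":0,"ty":0,"tz":20,"roll":0},{"tx":0,"ty":0,"tz":20,"roll":0},{"tx":0,"ty":0,"tz":15,"roll":0},{"tx":0,"ty":0,"tz":10,"roll":0},{"tx":0,"ty":0,"tz":0,"roll":0},{"tx":0,"ty":0,"tz":0,"roll":0}]'; python3 st.py 0.506 0.230 0.043; python3 - <<'E'
from h import *
im,d=optics.get_image("scene");cv2.imwrite("pics/s1.png",cv2.resize(im[120:260,170:370,::-1],None,fx=4,fy=4,interpolation=cv2.INTER_CUBIC))
E
```

```text
t: 2.93
tool_pos: [0.5059, 0.2311, 0.0662]
tool_rot: [-0.12, -3.139, 0.0]
contact_force: [-0.6, -1.0, 1.1]
opening: 0.0002
grip_force: 0.0
2.9333 [0.5059 0.2311 0.0662] F [-0.6 -1.   1.1] open 0.00019481350857633516
[[-0.997, 0.077, -0.001], [0.077, 0.997, -0.0], [0.001, -0.0, -1.0]]
tool shift mm [-0.19419294 -1.10631955 23.16451059]
```

View pics/s1.png

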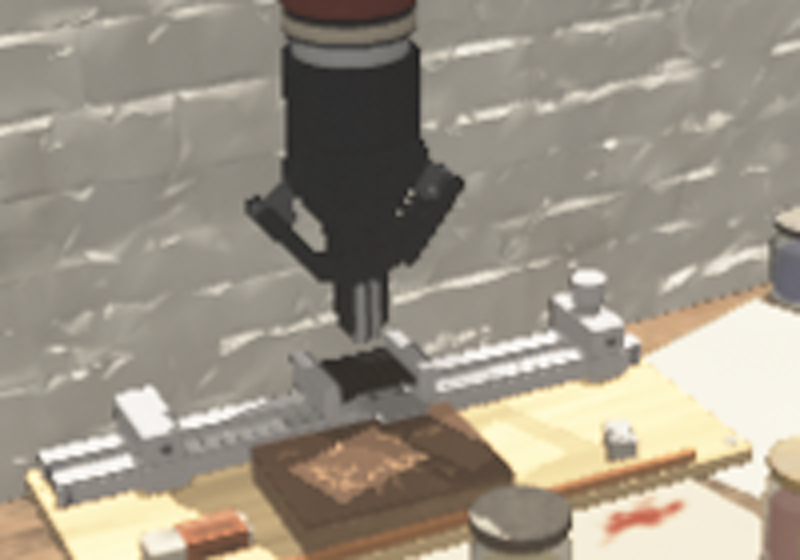

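The image shows the closed fingers at crop (362,330), centred over the pad at (365,370) and between the cheeks. Next I'll press down.

```bash
python3 -m handwheel '[{"tx":0,"ty":-1,"tz":10,"roll":0},{"tx":0,"ty":0,"tz":8,"roll":0},{"tx":0,"ty":0,"tz":3,"roll":0},{"tx":0,"ty":0,"tz":2,"roll":0},{"tx":0,"ty":0,"tz":2,"roll":0},{"tx":0,"ty":0,"tz":1,"roll":0},{"tx":0,"ty":0,"tz":1,"roll":0},{"tx":0,"ty":0,"tz":0,"roll":0},{"tx":0,"ty":0,"tz":0,"roll":0},{"tx":0,"ty":0,"tz":0,"roll":0}]'; python3 st.py 0.506 0.230 0.039
```

```text
t: 3.82
tool_pos: [0.5059, 0.2298, 0.0405]
tool_rot: [-0.122, -3.137, -0.0]
contact_force: [-5.9, -0.6, 8.3]
opening: 0.0003
grip_force: 4.7
3.8167 [0.5059 0.2298 0.0405] F [-5.9 -0.6  8.3] open 0.0002839336044025491
[[-0.997, 0.078, -0.002], [0.078, 0.997, 0.0], [0.002, 0.0, -1.0]]
tool shift mm [-0.08757832  0.16847713  1.54693227]
```

```bash
python3 -m handwheel '[{"tx":0,"ty":0,"tz":1,"roll":0},{"tx":0,"ty":0,"tz":0.5,"roll":0},{"tx":0,"ty":0,"tz":0,"roll":0},{"tx":0,"ty":0,"tz":0,"roll":0},{"tx":0,"ty":-1,"tz":0,"roll":0},{"tx":0,"ty":-2,"tz":0,"roll":0},{"tx":0,"ty":-3,"tz":0,"roll":0},{"tx":0,"ty":-3,"tz":0,"roll":0},{"tx":0,"ty":-3,"tz":0,"roll":0},{"tx":0,"ty":-3,"tz":0,"roll":0},{"tx":0,"ty":-3,"tz":0,"roll":0},{"tx":0,"ty":-2,"tz":0,"roll":0}]'; python3 st.py; python3 - <<'E'
from h import *
im,d=optics.get_image("scene");cv2.imwrite("pics/s2.png",cv2.resize(im[140:260,220:360,::-1],None,fx=5,fy=5,interpolation=cv2.INTER_CUBIC))
E
```

```text
t: 4.82
tool_pos: [0.5045, 0.2103, 0.0393]
tool_rot: [-0.123, -3.137, -0.002]
contact_force: [-6.4, 1.0, 9.3]
opening: -0.0001
grip_force: 4.8
4.8167 [0.5045 0.2103 0.0393] F [-6.4  1.   9.3] open -0.00011175711228069796
[[-0.997, 0.078, -0.002], [0.078, 0.997, 0.002], [0.002, 0.001, -1.0]]
```

View pics/s2.png

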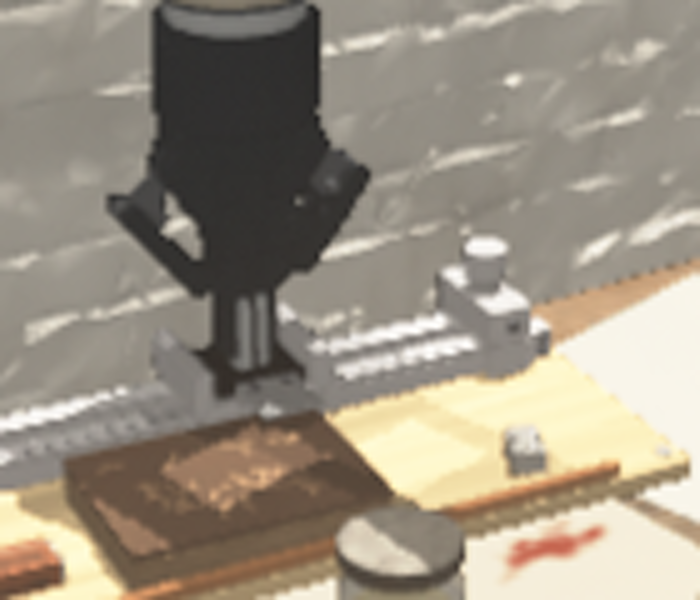

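The guide rides along with the pressed pad. The fingers are between the cheeks at crop (250,340) and the marked stop is at (485,290). I'll continue.

```bash
python3 -m handwheel '[{"tx":0,"ty":-2,"tz":0,"roll":0},{"tx":0,"ty":-4,"tz":0,"roll":0},{"tx":0,"ty":-4,"tz":0,"roll":0},{"tx":0,"ty":-4,"tz":0,"roll":0},{"tx":0,"ty":-4,"tz":0,"roll":0},{"tx":0,"ty":-4,"tz":0,"roll":0},{"tx":0,"ty":-4,"tz":0,"roll":0},{"tx":0,"ty":-4,"tz":0,"roll":0},{"tx":0,"ty":-4,"tz":0,"roll":0},{"tx":0,"ty":-4,"tz":0,"roll":0},{"tx":0,"ty":-4,"tz":0,"roll":0},{"tx":0,"ty":-2,"tz":0,"roll":0}]'; python3 st.py; python3 -m handwheel '[{"tx":0,"ty":-2,"tz":0,"roll":0},{"tx":0,"ty":-4,"tz":0,"roll":0},{"tx":0,"ty":-4,"tz":0,"roll":0},{"tx":0,"ty":-4,"tz":0,"roll":0},{"tx":0,"ty":-4,"tz":0,"roll":0},{"tx":0,"ty":-4,"tz":0,"roll":0},{"tx":0,"ty":-4,"tz":0,"roll":0},{"tx":0,"ty":-2,"tz":0,"roll":0},{"tx":0,"ty":-2,"tz":0,"roll":0},{"tx":0,"ty":0,"tz":0,"roll":0}]'; python3 st.py 0.4987 0.1264 0.039
```

```text
t: 5.87
tool_pos: [0.501, 0.1661, 0.0391]
tool_rot: [-0.123, -3.137, -0.002]
contact_force: [-6.6, 0.7, 8.9]
opening: -0.0002
grip_force: 4.8
5.8667 [0.501  0.1661 0.0391] F [-6.6  0.7  8.9] open -0.0001552633610620121
[[-0.997, 0.078, -0.002], [0.078, 0.997, 0.001], [0.002, 0.001, -1.0]]
t: 6.7
tool_pos: [0.4986, 0.136, 0.039]
tool_rot: [-0.123, -3.137, -0.001]
contact_force: [-6.1, 0.0, 9.4]
opening: -0.0001
grip_force: 4.8
6.7 [0.4986 0.136  0.039 ] F [-6.1  0.   9.4] open -0.0001441591913161287
[[-0.997, 0.078, -0.002], [0.078, 0.997, 0.001], [0.002, 0.001, -1.0]]
tool shift mm [-0.86906152 -9.5899226   0.02161732]
```

```bash
python3 -m handwheel '[{"tx":-0.3,"ty":-2,"tz":0,"roll":0},{"tx":-0.3,"ty":-2,"tz":0,"roll":0},{"tx":0,"ty":-2,"tz":0,"roll":0},{"tx":0,"ty":-1,"tz":0,"roll":0},{"tx":0,"ty":-1,"tz":0,"roll":0},{"tx":0,"ty":-1,"tz":0,"roll":0},{"tx":0,"ty":-0.5,"tz":0,"roll":0},{"tx":0,"ty":-0.5,"tz":0,"roll":0},{"tx":0,"ty":0,"tz":0,"roll":0}]'; python3 st.py;  python3 -m handwheel '[{"tx":0,"ty":-1,"tz":0,"roll":0},{"tx":0,"ty":-1,"tz":0,"roll":0},{"tx":0,"ty":0,"tz":0,"roll":0}]'; python3 st.py
```

```text
t: 7.45
tool_pos: [0.4985, 0.1263, 0.0391]
tool_rot: [-0.122, -3.137, -0.001]
contact_force: [-6.3, 2.5, 10.0]
opening: 0.0
grip_force: 4.8
7.45 [0.4985 0.1263 0.0391] F [-6.3  2.5 10. ] open 6.80815126847252e-06
[[-0.997, 0.078, -0.002], [0.078, 0.997, 0.001], [0.002, 0.001, -1.0]]
t: 7.7
tool_pos: [0.4988, 0.1249, 0.0393]
tool_rot: [-0.123, -3.138, -0.004]
contact_force: [-5.1, 4.3, 9.5]
opening: 0.0
grip_force: 4.8
7.7 [0.4988 0.1249 0.0393] F [-5.1  4.3  9.5] open 4.707965796176975e-05
[[-0.997, 0.078, -0.001], [0.078, 0.997, 0.002], [0.001, 0.002, -1.0]]
```

```bash
python3 -m handwheel '[{"tx":0,"ty":-1,"tz":0,"roll":0},{"tx":0,"ty":-1,"tz":0,"roll":0},{"tx":0,"ty":-1,"tz":0,"roll":0},{"tx":0,"ty":0,"tz":0,"roll":0}]'; python3 st.py; python3 - <<'E'
from h import *
im,d=optics.get_image("scene");cv2.imwrite("pics/s3.png",cv2.resize(im[140:260,220:360,::-1],None,fx=5,fy=5,interpolation=cv2.INTER_CUBIC))
E
```

```text
t: 8.03
tool_pos: [0.5002, 0.1224, 0.0402]
tool_rot: [0.123, 3.136, 0.006]
contact_force: [-2.6, 6.0, 8.9]
opening: -0.0
grip_force: 4.7
8.0333 [0.5002 0.1224 0.0402] F [-2.6  6.   8.9] open -1.5505154103304466e-05
[[-0.997, 0.078, 0.003], [0.078, 0.997, 0.004], [-0.003, 0.004, -1.0]]
```

View pics/s3.png

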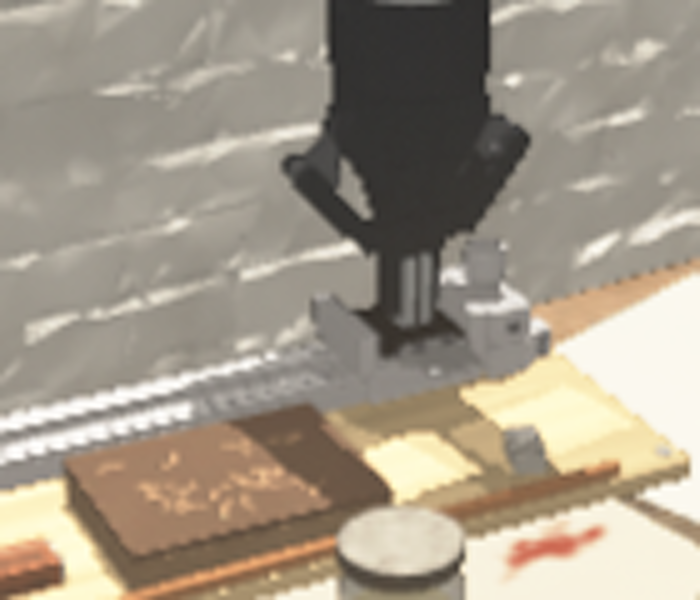

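The guide is against the knobbed stop (crop 470,320). The lateral force has levelled off at the pad-friction limit. I'll hold briefly, then lift straight up.

```bash
python3 -m handwheel '[{"tx":0,"ty":0,"tz":0.7,"roll":0},{"tx":0,"ty":-0.5,"tz":0,"roll":0},{"tx":0,"ty":0,"tz":0,"roll":0},{"tx":0,"ty":0,"tz":0,"roll":0}]'; python3 st.py; python3 -m handwheel '[{"tx":0,"ty":0,"tz":-2,"roll":0},{"tx":0,"ty":0,"tz":-3,"roll":0},{"tx":0,"ty":0,"tz":-4,"roll":0},{"tx":0,"ty":0,"tz":-6,"roll":0},{"tx":0,"ty":0,"tz":-10,"roll":0},{"tx":0,"ty":0,"tz":-20,"roll":0},{"tx":0,"ty":0,"tz":-25,"roll":0},{"tx":0,"ty":0,"tz":-30,"roll":0},{"tx":0,"ty":0,"tz":-30,"roll":0},{"tx":0,"ty":0,"tz":-20,"roll":0},{"tx":0,"ty":0,"tz":0,"roll":0},{"tx":0,"ty":0,"tz":0,"roll":0}]'; python3 - <<'E'
from h import *
im,d=optics.get_image("scene");a=cv2.resize(im[160:260,220:360,::-1],None,fx=4,fy=4,interpolation=cv2.INTER_CUBIC)
cv2.imwrite("pics/s4.png",a)
im,d=optics.get_image("top");cv2.imwrite("pics/t4.png",cv2.resize(im[150:240,180:345,::-1],None,fx=4.8,fy=4.8,interpolation=cv2.INTER_CUBIC))
E
```

```text
t: 8.42
tool_pos: [0.5003, 0.1221, 0.0396]
tool_rot: [0.123, 3.136, 0.006]
contact_force: [-1.8, 5.8, 9.6]
opening: -0.0
grip_force: 4.8
8.4167 [0.5003 0.1221 0.0396] F [-1.8  5.8  9.6] open -1.0369373805621595e-05
[[-0.997, 0.078, 0.003], [0.078, 0.997, 0.004], [-0.003, 0.004, -1.0]]
t: 9.42
tool_pos: [0.4994, 0.1203, 0.1891]
tool_rot: [0.122, 3.136, 0.001]
contact_force: [0.3, -0.0, -0.4]
opening: 0.0002
grip_force: 0.0
```

View pics/s4.png

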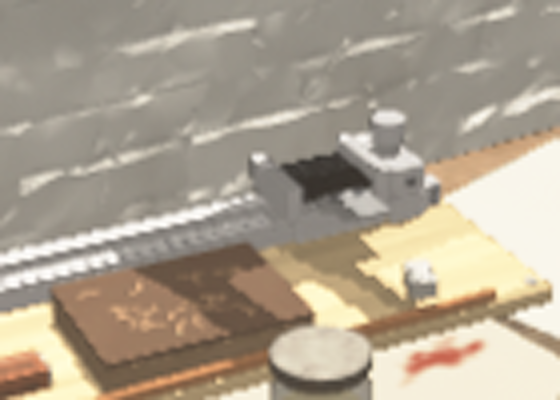

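View pics/t4.png

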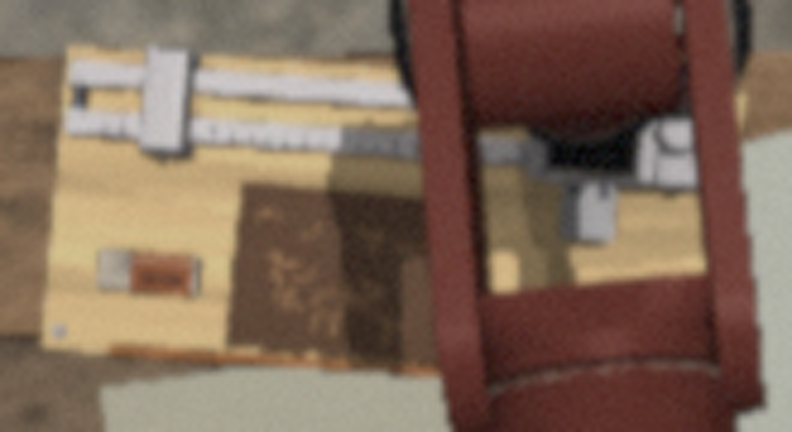

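In the scene view the guide's cheek is flush against the knobbed stop (crop 370,170) with the pad up. In the top view the cheek and stop also meet, at about (645,150). The eraser and lino block are where they were, and the scene view shows the sharpener unmoved. The 6 N push was well above the 1-2 N sliding drag, so I'm handing it in.

```bash
python3 -c "
from station import ctrl
print(ctrl.finish_job())"
```

```text
the job is handed in; nothing more can be done
None
```

The guide was pushed, pad held down, against the knobbed stop and the pad let up; the last pictures show it flush there with the pad up, and the job is handed in (no verdict was returned).

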